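# Slide the ceramic plate out of its dock and lay it on the measuring stand

## Robot

A 7-joint arm with a two-finger parallel gripper is mounted at the origin on a cart in front of the work surface, level with it; the furniture and walls round the work are solid. World frame = base frame: x ahead of the robot, y to its left, z up, the work surface at z = 0. Lengths are in mm, angles in degrees, forces in N, time in s.
With the tool pointing down it reaches from about 425 to 950 mm from the base axis. Payload 4.7 kg.
Tool frame: the origin (TCP) lies at the very end of the fingers, on their centre line; the grasp point (between the pads) lies 19 mm behind it; z points along the fingers, y is the direction in which the jaws open and shut (so a half turn about z gives the same grasp; the last joint's range is limited). The gripper opens to 85 mm and grips with 20 to 120 N. Pads are 22 mm wide; open, the fingers measure 114 mm over their backs; the gripper's body (76 mm by 85 mm) begins 54 mm behind the grasp point. The pads swing forward as they close: fully open they stand 13 mm farther back than shut.
Start: joints at [-70.869, 26.849, -2.785, 87.806, 1.381, 65.374, -4.715], TCP at [239.514, 631.095, 231.335] pointing down, gripper open.
Joint ranges: [-148.3, 148.3], [-19.14, 114.17], [-79.39, 73.82], [5.75, 140.21], [-59.74, 239.74], [12.07, 113.84], [-152.46, 152.46]. Speed limits (degrees/s): [147.25, 147.25, 180, 180, 180, 180, 180].

## Interface

Orientations are given as [roll, pitch, yaw] about the fixed x, y, z axes, in that order (R = Rz(yaw) Ry(pitch) Rx(roll)).
In Python, from workcell import arm, optics gives the robot as it stands. Calls block until the motion is done:
- arm.move_pose(position, orientation): joint-space move of the TCP to a pose.
- arm.movel(position, orientation=None, velocity=150): straight line of the TCP; orientation=None keeps the orientation; velocity is the mean speed in mm/s.
- arm.movej(angles): joint-space move.
- arm.gripper_open() and arm.grasp(): open the fingers fully, or close them until they stop; the grip force is fixed at half the most.
- arm.pause(seconds).
- arm.ik(position, orientation): joint angles nearest the present ones, or None.
- optics.capture(name): name is "side" or "top"; returns a dict with "pixels" (384x512x3 uint8, red, green, blue), "fx", "fy", "cx", "cy" (pixels), "extrinsics" (4x4, takes a point from camera to world coordinates). Camera axes: x right, y down, z forward; pixel columns grow to the right and rows downward; lengths in mm; the calibration is good to about 2 mm. A picture is of the moment at which its call begins. There is no depth.
A pose or a line that the arm cannot do raises arm.MotionError and nothing moves.
- arm.close_job(): hands the job in, once; it reports no verdict.
Readings, each from a call of its own:
- arm.read_time(): time.
- arm.read_joints(): joint angles.
- arm.read_joint_velocities(): joint speeds.
- arm.read_tau(): joint torques, N m.
- arm.read_position(): TCP position.
- arm.read_ee_rot(): TCP orientation.
- arm.read_wrist_force(): force on the tool from outside, world axes, zero at the start.
- arm.read_torque(): the same for the moment, N m.
- arm.read_opening(): finger opening in mm.
Only numpy, scipy, OpenCV 4.12 (cv2) and the standard library are available. Lean on these libraries where they do the work, as an engineer would, in place of code of your own. Each camera call takes 0.05 s, during which the arm holds its last target.

## Task

The thin white ceramic plate lies sunk between the rails of its dock, where it cannot be gripped. Press on it lightly from above and slide it out through the open end until a good third of it, but less than half, sticks out and it stays lying there; then grip it by the sides of the overhanging part, carry it over and lay it gently and squarely on the measuring stand, flat on the seat between the two end lips. The plate is brittle, so never press it hard against the dock or the stand, and do not disturb the beaker and the petri dish.

Things in the scene. Friction and masses are not known exactly. Their poses are not given: they have to be found in the camera images.
- plate_center (a point): Centre (half-way up) of the polished white ceramic plate, 110 mm long (its x), 58 mm wide (its y), 5 mm thick (its z), about 80 g, brittle. At the start it lies in the dock's channel against the -y rail, its top 2 mm below the rail tops, its axes along the dock's.
- dock: Fixed dock: grey foot 132 x 96 mm, pedestal, dark steel bed 62 mm above the bench. Origin: centre of the foot on the bench, z up. The plate's channel runs along x, open at -x (bed ends at x = -60 mm), closed by a wall at x = +58. Rails 7 mm high along both sides, inner faces at y = -29 and +32 mm. Below the plate's overhang there is free room down to the foot, 10 mm high.
- dock_mouth (a point): Middle of the bed's front edge at the open end, on the bed's upper face (dock x = -60 mm, z = 62 mm). Axes as the dock's: the plate slides out along -x; its overhang is 55 mm minus the x of the plate's centre in this frame.
- stand_seat (a point): Centre of the upper face of the fixed measuring stand's seat, 58 mm above the bench; z up. The dark steel seat is 126 mm long (x) and only 36 mm wide (y), so fingers pass beside a plate lying on it. A lip 4 mm high stands at each end, inner faces at x = -58 and +58 mm; the plate lies lengthwise between them with 3 mm to spare each end. No side stops.
- stand: The measuring stand: grey foot 132 x 84 x 10 mm, dark column, seat on top. Origin at the centre of its foot on the bench, axes as the seat's.
- beaker_mid (a point): Middle (half-way up) of a loose clear beaker, 54 mm across, 70 mm high, standing on the bench. Leave it alone.
- petri_mid (a point): Middle of a loose lidded petri dish, 54 mm across, 14 mm high, lying on the bench. Leave it alone.
- dock_shoe_tip (a point): Tip of a small sprung steel shoe in the +y rail (its housing reaches 7 mm above the bed). It presses the plate with about 8 N against the -y rail, so the plate holds still until dragged with nearly 2 N. Friction of plate on bed, shoe and rails is low (0.1). Closed fingertips pressing at about 11 to 17 N drag the plate along; much less slips.
- dock_bed: The polished bed of the dock, on which the plate lies: 123 x 60 mm, its upper face 62 mm above the bench; origin on that face over the dock's origin, axes as the dock's. It is cushioned and gives straight down by 1 mm for each 25 N (2 mm at most).
Not all that is in view belongs to the job. Of the things that look like the part that bears plate_center, the larger one is meant.

How it is judged:
By the outcome, as a careful person would: the job done as asked, in the order asked, and still so for the second after the job is handed in, with the robot touching nothing.
It also fails if it takes over 72 s, if anything falls off the work surface, if the arm or the gripper's body presses on something with over 40 N, if the wrist force passes 120 N, or if a joint passes its speed limit or range.

## Working session

There is one attempt and no reset: what is moved stays moved. The work goes in short steps, each a Python script; the robot and the scene stay as the last script left them, time stands still between calls to the robot, and variables do not carry over. Pictures are saved under pics/ and viewed, and the job is handed in when it is done.

```bash
ls -la; mkdir -p pics; python3 - <<'E'
from workcell import arm, optics
import cv2,numpy as np
for n in("top","side"):
    d=optics.capture(n)
    cv2.imwrite(f"pics/{n}0.png",cv2.cvtColor(d["pixels"],cv2.COLOR_RGB2BGR))
    print(n,d["fx"],d["fy"],d["cx"],d["cy"]);print(np.round(d["extrinsics"],4))
print(arm.read_time(),arm.read_position(),arm.read_ee_rot(),arm.read_opening(),arm.read_wrist_force())
E
```

```text
total 12
drwxr-xr-x  3 agent agent 4096 Dec  7 05:35 .
drwxr-xr-x 23 root  root  4096 Dec  7 05:35 ..
drwxr-xr-x  2 agent agent 4096 Dec  7 05:35 pics
top 473.5507613814793 473.5507613814793 260.74992067101425 188.27256394055843
[[ 4.500000e-03 -9.988000e-01  4.780000e-02  5.456115e+02]
 [-9.999000e-01 -4.000000e-03  1.020000e-02 -6.917110e+01]
 [-1.000000e-02 -4.790000e-02 -9.988000e-01  1.395359e+03]
 [ 0.000000e+00  0.000000e+00  0.000000e+00  1.000000e+00]]
side 415.9711596876614 415.9711596876614 260.52768514873725 197.12776827535393
[[-9.802000e-01 -7.890000e-02  1.815000e-01  3.947491e+02]
 [-1.969000e-01  4.823000e-01 -8.536000e-01  8.732517e+02]
 [-2.020000e-02 -8.724000e-01 -4.883000e-01  5.804066e+02]
 [ 0.000000e+00  0.000000e+00  0.000000e+00  1.000000e+00]]
0.1 [239.3694055  630.59795726 230.359592  ] [-1.79900767e+02  2.32982725e-03  1.59214441e+02] 85.022684131974 [ 0.3384969   0.53717274 -0.27053357]
```

View pics/top0.png

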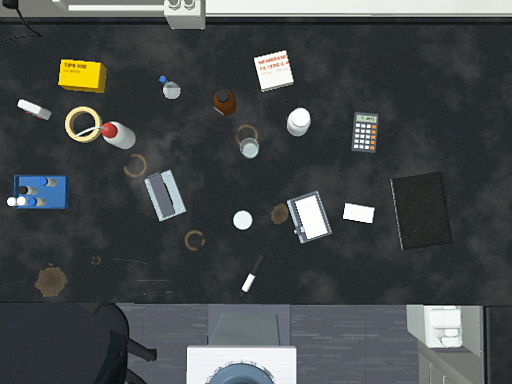

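View pics/side0.png

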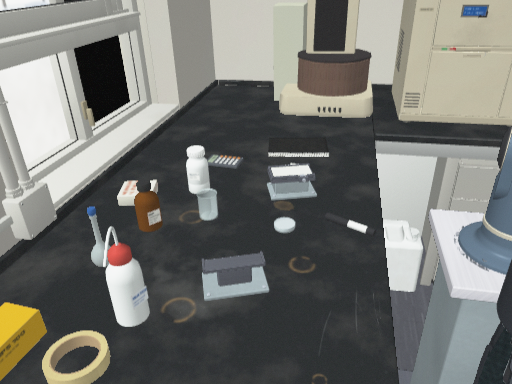

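```bash
python3 - <<'E'
import cv2,numpy as np
t=cv2.imread("pics/top0.png");s=cv2.imread("pics/side0.png")
c=lambda im,x,y,w,h,k:cv2.resize(im[y:y+h,x:x+w],None,fx=k,fy=k,interpolation=cv2.INTER_CUBIC)
cv2.imwrite("pics/c1.png",c(t,270,180,110,75,7))
cv2.imwrite("pics/c2.png",c(t,130,155,70,75,7))
cv2.imwrite("pics/c3.png",np.vstack([c(s,250,125,90,80,7)[:, :]]))
cv2.imwrite("pics/c4.png",c(s,190,240,90,70,7))
E
```

```text
(no output)
```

View pics/c1.png

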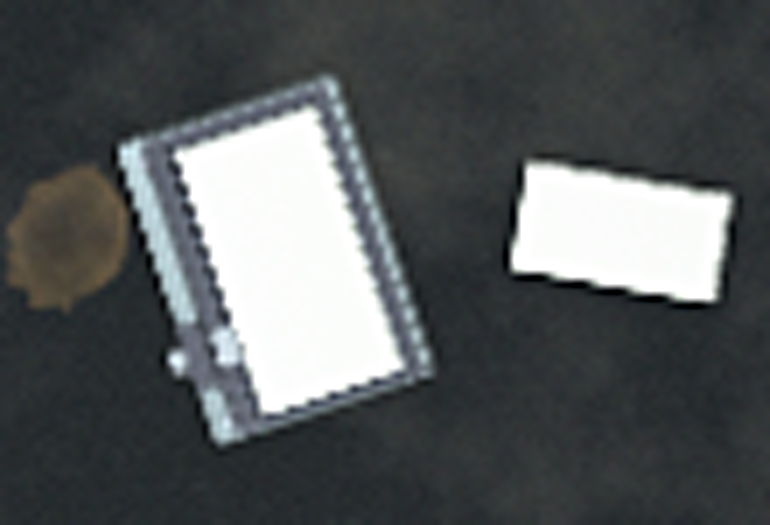

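View pics/c2.png

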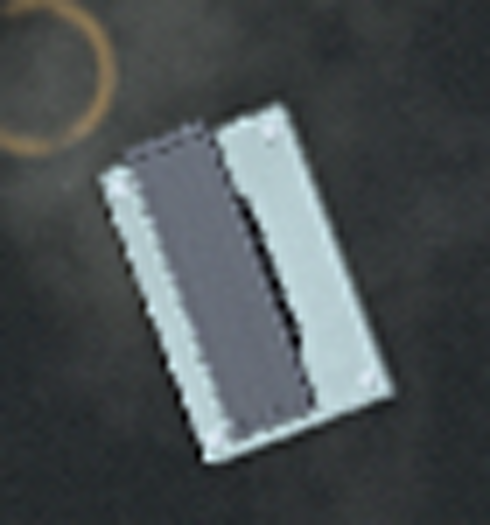

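View pics/c3.png

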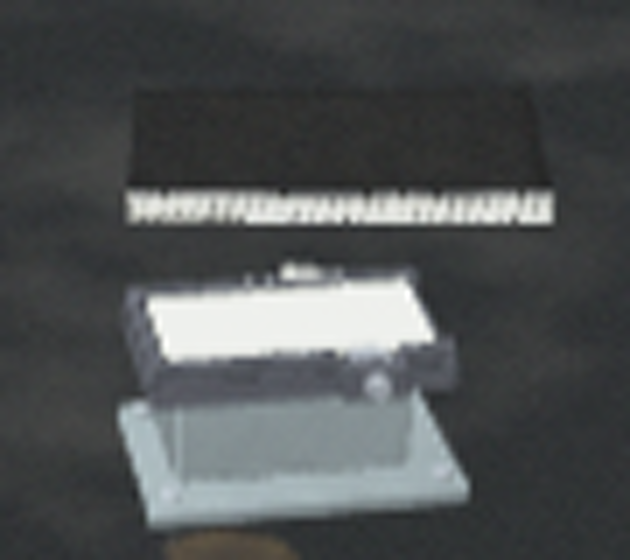

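View pics/c4.png

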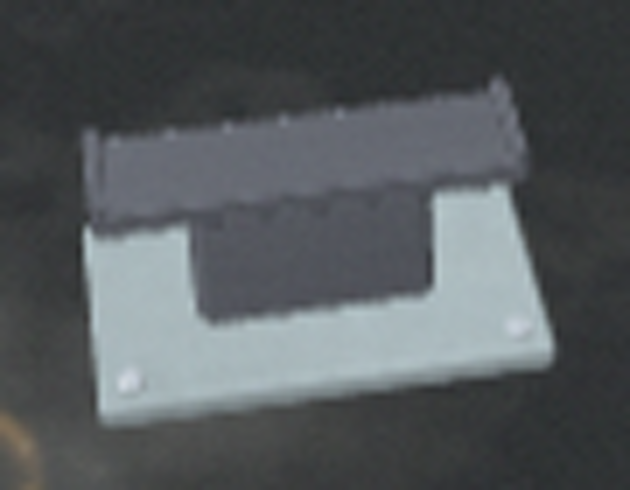

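The top view shows two white plates. One, at about (311,217) px, lies in the dock. The other, at about (359,213) px, lies loose on the bench. The one in the dock is clearly larger, so it is the one meant. The shoe (image left, +y) near (302,231) puts the open end at the bottom, toward the robot. The stand is at about (165,195). Next I'll measure the edges to sub-pixel accuracy.

```bash
cat > h.py <<'E'
import cv2,numpy as np
from scipy.ndimage import map_coordinates
def cap(n,f=None):
    from workcell import optics
    d=optics.capture(n)
    if f: cv2.imwrite(f"pics/{f}.png",cv2.cvtColor(d["pixels"],cv2.COLOR_RGB2BGR))
    return d
def ray(d,uv):
    uv=np.atleast_2d(np.asarray(uv,float)); E=np.array(d["extrinsics"])
    r=np.c_[(uv[:,0]-d["cx"])/d["fx"],(uv[:,1]-d["cy"])/d["fy"],np.ones(len(uv))]@E[:3,:3].T
    return E[:3,3],r
def onz(d,uv,z):
    o,r=ray(d,uv); return o+r*((z-o[2])/r[:,2])[:,None]
def proj(d,P):
    E=np.array(d["extrinsics"]);c=(np.atleast_2d(P)-E[:3,3])@E[:3,:3]
    return np.c_[d["fx"]*c[:,0]/c[:,2]+d["cx"],d["fy"]*c[:,1]/c[:,2]+d["cy"]]
def edge(img,a,b,half=3,trim=.12):
    """steepest-gradient points along segment a-b (perp. profiles) -> fitted line (p,dir), points"""
    a=np.array(a,float);b=np.array(b,float);L=np.linalg.norm(b-a);t=(b-a)/L;n=np.array([-t[1],t[0]])
    s=np.arange(-half,half+.01,.25);P=[]
    for q in np.linspace(trim,1-trim,int(L*2)):
        c=a+(b-a)*q+s[:,None]*n
        v=map_coordinates(img,[c[:,1],c[:,0]],order=1)
        g=np.abs(np.gradient(v)); g=np.where(g>.5*g.max(),g,0)
        P.append(a+(b-a)*q+n*(g*s).sum()/g.sum())
    P=np.array(P,np.float32)
    vx,vy,x,y=cv2.fitLine(P,cv2.DIST_HUBER,0,.01,.01).ravel()
    return np.array([x,y]),np.array([vx,vy]),P
def inter(l1,l2):
    k=np.linalg.solve(np.c_[l1[1],-l2[1]],l2[0]-l1[0]);return l1[0]+k[0]*l1[1]
def quad(img,c,half=3,it=3):
    c=np.array(c,float)
    for _ in range(it):
        L=[edge(img,c[i],c[(i+1)%4],half) for i in range(4)]
        c=np.array([inter(L[i-1],L[i]) for i in range(4)])
    return c
def rect(P):
    """P: FL? order: c0=+x+y, c1=+x-y, c2=-x-y, c3=-x+y ; returns centre,yaw,len,wid"""
    P=P[:,:2]; X=(P[0]+P[1]-P[2]-P[3])/2; Y=(P[0]+P[3]-P[1]-P[2])/2
    return P.mean(0),np.degrees(np.arctan2(X[1],X[0])),np.degrees(np.arctan2(-Y[0],Y[1])),np.linalg.norm(X),np.linalg.norm(Y)
E
cat > m1.py <<'E'
from h import *
import pickle
d=cap("top");s=cap("side");pickle.dump((d,s),open("cal.pkl","wb"))
g=cv2.cvtColor(d["pixels"],cv2.COLOR_RGB2GRAY).astype(float)
gs=cv2.cvtColor(s["pixels"],cv2.COLOR_RGB2GRAY).astype(float)
k=lambda x,y,ox,oy:[ox+(x+.5)/7-.5,oy+(y+.5)/7-.5]
pl=quad(g,[k(175,150,270,180),k(320,108,270,180),k(402,372,270,180),k(265,415,270,180)],2)
print("plate top px",pl.round(2)); print(rect(onz(d,pl,67)))
ft=quad(g,[k(102,175,130,155),k(280,105,130,155),k(392,393,130,155),k(210,462,130,155)],2)
print("stand foot px",ft.round(2)); print(rect(onz(d,ft,10)))
# side: plate corners. In the side view right = -x world, up = -y
ps=quad(gs,[k(165,360,250,125),k(148,298,250,125),k(410,280,250,125),k(438,345,250,125)],2)
print("side plate px",ps.round(2)); print(rect(onz(s,ps,67)))
E
python3 m1.py
```

```text
plate top px [[294.44 201.27]
 [314.6  194.54]
 [327.23 232.35]
 [307.27 238.95]]
(array([ 530.07491573, -196.23309154]), np.float64(18.651698564399652), np.float64(18.614686831145384), np.float64(111.06323019214499), np.float64(59.16360730996334))
stand foot px [[142.81 177.81]
 [169.98 169.59]
 [185.77 210.9 ]
 [159.08 220.58]]
(array([592.02527204, 227.46647288]), np.float64(21.640234706185684), np.float64(18.64715030338697), np.float64(132.51538732388687), np.float64(83.15421513803007))
side plate px [[273.07 175.93]
 [270.08 166.91]
 [307.76 164.41]
 [312.63 174.29]]
(array([ 531.03925739, -191.69926032]), np.float64(16.080367528008757), np.float64(17.820083810477634), np.float64(110.79963898993049), np.float64(62.929151631666315))
```

```bash
cat > m2.py <<'E'
from h import *
import pickle
d,s=pickle.load(open("cal.pkl","rb"))
for n,dd,(x,y,w,h),c in(("t",d,(130,155,75,75),[(592,227.5,20)]),("s",s,(195,245,80,60),[(592,227.5,20)])):
    im=cv2.cvtColor(dd["pixels"],cv2.COLOR_RGB2BGR);K=10 if n=="s" else 8
    z=cv2.resize(im[y:y+h,x:x+w],None,fx=K,fy=K,interpolation=cv2.INTER_CUBIC)
    for cx,cy,a in c:
        a=np.radians(a);R=np.array([[np.cos(a),-np.sin(a)],[np.sin(a),np.cos(a)]])
        for lx,ly,zz,col in((132,84,10,(0,255,0)),(126,36,58,(0,0,255)),(116,36,58,(255,255,0))):
            P=np.array([[1,1],[1,-1],[-1,-1],[-1,1]])*[lx/2,ly/2]@R.T+[cx,cy]
            p=proj(dd,np.c_[P,np.full(4,zz)])
            p=((p-[x,y]+.5)*K-.5).round().astype(int)
            cv2.polylines(z,[p.reshape(-1,1,2)],True,col,1)
    cv2.imwrite(f"pics/ov_{n}.png",z)
E
python3 m2.py
```

```text
(no output)
```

View pics/ov_t.png

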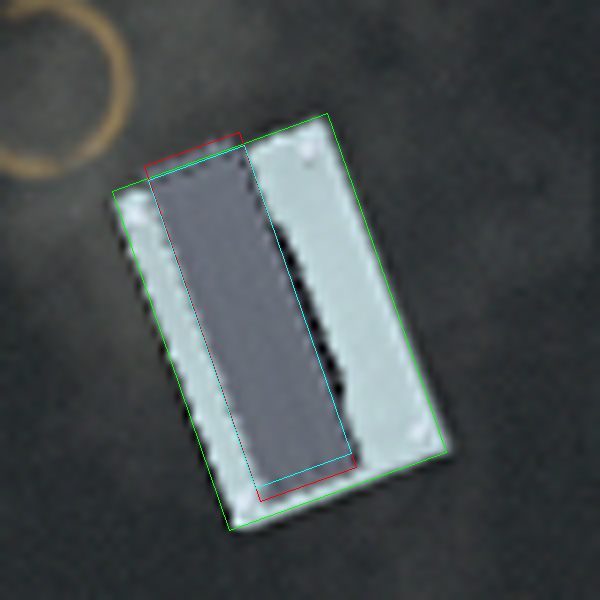

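View pics/ov_s.png

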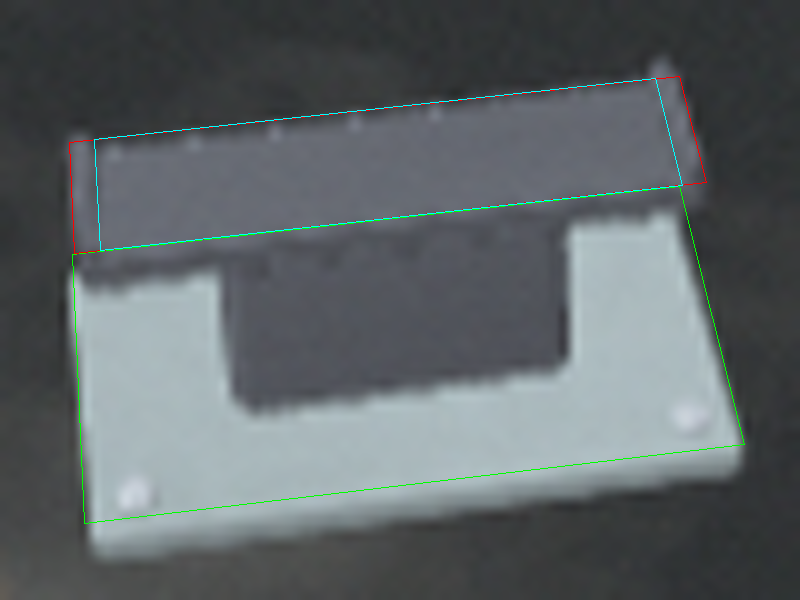

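```bash
cat > m3.py <<'E'
from h import *
import pickle
d,s=pickle.load(open("cal.pkl","rb"))
g=cv2.cvtColor(d["pixels"],cv2.COLOR_RGB2GRAY).astype(float)
k=lambda x,y:[130+(x+.5)/8-.5,155+(y+.5)/8-.5]
def rep(n,a,b,z,half=1.5):
    for _ in range(2):
        L=edge(g,k(*a),k(*b),half,.05)
    W=onz(d,L[2],z)[:,:2].astype(np.float32)
    vx,vy,x,y=cv2.fitLine(W,cv2.DIST_HUBER,0,.01,.01).ravel()
    ang=np.degrees(np.arctan2(vy,vx)); r=(W-[x,y])@[-vy,vx]
    print(n,"ang",round((ang+45)%90-45,2),"pt",np.round([x,y],1),"rms",r.std().round(2))
    return np.array([x,y]),ang
R=rep("foot -y edge",(332,140),(442,440),10)
Lf=rep("foot +y edge",(118,210),(228,515),10)
T=rep("foot +x edge",(255,138),(322,115),10)
B=rep("foot -x edge",(245,522),(440,455),10)
SL=rep("seat +y",(155,195),(250,470),58)
SR=rep("seat -y low",(346,390),(355,455),58)
SR=rep("seat -y hi",(250,165),(272,225),58)
ST=rep("seat top out",(155,168),(238,138),62)
SB=rep("seat bottom out",(268,498),(348,468),60)
th=np.radians(20.)
for yaw in(19,19.7,20.5):
    t=np.radians(yaw);e=np.array([np.cos(t),np.sin(t)]);f=np.array([-e[1],e[0]])
    for nm,(p,q,v) in {"foot y":(R[0],Lf[0],f),"foot x":(T[0],B[0],e),"seat x":(ST[0],SB[0],e)}.items():
        print(yaw,nm,"mid",((p+q)/2@v).round(2),"width",abs((p-q)@v).round(2))
E
python3 m3.py
```

```text
foot -y edge ang 21.67 pt [603.7 187.4] rms 0.19
foot +y edge ang 21.68 pt [576.4 266. ] rms 0.53
foot +x edge ang 21.54 pt [661.5 225.7] rms 0.44
foot -x edge ang 20.79 pt [530.3 203.2] rms 0.63
seat +y ang 21.64 pt [586.1 244.4] rms 0.5
seat -y low ang 19.08 pt [554.6 191.3] rms 0.59
seat -y hi ang 23.03 pt [635.1 223.6] rms 0.52
seat top out ang 21.08 pt [649.6 247.3] rms 1.32
seat bottom out ang 21.03 pt [530.4 206. ] rms 0.48
19 foot y mid 22.21 width 83.15
19 foot x mid 633.26 width 131.39
19 seat x mid 631.65 width 126.13
19.7 foot y mid 14.49 width 83.15
19.7 foot x mid 633.32 width 131.11
19.7 seat x mid 631.88 width 126.13
20.5 foot y mid 5.67 width 83.13
20.5 foot x mid 633.27 width 130.78
20.5 seat x mid 632.02 width 126.1
```

```bash
cat >> m3.py <<'E'
t=np.radians(21.6);e=np.array([np.cos(t),np.sin(t)]);f=np.array([-e[1],e[0]])
fx=(T[0]+B[0])/2@e; sx=(ST[0]+SB[0])/2@e; fy=(R[0]+Lf[0])/2@f
print("widths",(Lf[0]-R[0])@f,(T[0]-B[0])@e,(ST[0]-SB[0])@e,"seat +y edge rel foot mid",SL[0]@f-fy)
print("foot ctr",fx*e+fy*f,"seat ctr(x from seat)",sx*e+(SL[0]@f-18)*f)
E
python3 m3.py|tail -2
python3 - <<'E'
from workcell import arm
from h import *
e=18.63;t=np.radians(e);ex=np.array([np.cos(t),np.sin(t)])
c=np.array([530.1,-196.2])
for yaw in(e,e-180):
    for nm,p in(("press",np.r_[c+20*ex,68]),("grip",np.r_[c-85*ex,41]),("app",np.r_[c+20*ex,120])):
        print(yaw,nm,p.round(1),arm.ik(list(p),[180,0,yaw]))
for yaw in(21.6,21.6-180):
    t=np.radians(yaw);ex=np.array([np.cos(np.radians(21.6)),np.sin(np.radians(21.6))]);print(arm.ik(list(np.r_[np.array([591.,227.])-33*ex,37]),[180,0,yaw]))
E
```

```text
widths 83.07619062190551 130.27890235029804 126.01914092277681 seat +y edge rel foot mid 17.92144261502444
foot ctr [590.93549807 227.0138708 ] seat ctr(x from seat) [590.03741139 226.57380252]
18.63 press [ 549.1 -189.8   68. ] [-23.32571327  40.79926519  55.10348343 111.4171142  -43.32381182
  51.36006097 -16.8592635 ]
18.63 grip [ 449.6 -223.4   41. ] [ -9.73417935  31.49229961  40.79667172 122.24981343 -33.78487497
  37.86397973 -16.90971933]
18.63 app [ 549.1 -189.8  120. ] [-28.27438036  39.92806559  63.65768067 109.64313154 -42.55510297
  58.26371773 -16.71708122]
-161.37 press [ 549.1 -189.8   68. ] [ -0.5397692   30.17215418  20.56119513 110.20481814 -15.22007641
  42.25066092 137.44369355]
-161.37 grip [ 449.6 -223.4   41. ] [ 5.26314113e-02  2.81267580e+01  2.73916501e+01  1.21752668e+02
 -2.22692863e+01  3.49124722e+01  1.51804074e+02]
-161.37 app [ 549.1 -189.8  120. ] [ -6.00116773  26.85080445  27.71999315 108.53982267 -16.29386181
  48.4889888  138.71027733]
[-44.72622782  35.44276526  27.0821185  108.70977366 -23.53954177
  41.3786942  -72.40904883]
[-22.96932393  32.98477349  -2.73935561 107.37071956   2.33459315
  39.69779628  84.53564594]
```

```bash
cat > a1.py <<'E'
from workcell import arm
from h import *
t=np.radians(18.63);ex=np.array([np.cos(t),np.sin(t)]);c=np.array([530.1,-196.2])
q=arm.ik([222,585,350],[180,0,159.2]); print(np.round(q,1))
arm.movej(list(q)); print(arm.read_time(),arm.read_joints().round(1) if hasattr(arm.read_joints(),'round') else arm.read_joints())
q=np.array(q,float); q[0]+=88; arm.movej(list(q))
print(arm.read_time(),arm.read_position(),arm.read_ee_rot())
p=c+20*ex
print(np.round(arm.ik([p[0],p[1],110],[180,0,18.63]),1),np.round(arm.ik([p[0],p[1],67],[180,0,18.63]),1))
E
python3 a1.py
```

```text
[-70.9  18.   -2.9  85.5   0.9  76.6  -4.7]
0.775 [-70.9  17.9  -2.9  85.5   0.9  76.6  -4.7]
3.825 [ 592.78902844 -200.20653014  349.98742602] [-1.79997786e+02 -2.75109020e-02  7.13147425e+01]
[ 11.6  25.7   4.3 107.9  -2.6  46.5 -54.1] [ 11.8  29.1   4.  109.5  -3.   41.5 -53.8]
```

```bash
cat > a2.py <<'E'
from workcell import arm
from h import *
t=np.radians(18.63);ex=np.array([np.cos(t),np.sin(t)]);c=np.array([530.1,-196.2])
p=c+20*ex; o=[180,0,18.63]
arm.move_pose([p[0],p[1],130],o)
arm.grasp(); print(arm.read_time(),arm.read_opening())
arm.movel([p[0],p[1],74],velocity=80)
print(arm.read_time(),arm.read_position(),arm.read_ee_rot())
for i in range(4): print(np.round(arm.read_wrist_force(),2),arm.read_time())
cap("top","t_press");cap("side","s_press")
E
python3 a2.py
python3 - <<'E'
import cv2,numpy as np
t=cv2.imread("pics/t_press.png");s=cv2.imread("pics/s_press.png")
c=lambda im,x,y,w,h,k:cv2.resize(im[y:y+h,x:x+w],None,fx=k,fy=k,interpolation=cv2.INTER_CUBIC)
cv2.imwrite("pics/press.png",np.hstack([c(t,270,170,80,100,5),c(s,250,115,80,100,5)]))
E
```

```text
5.4917 0.4182023193774447
6.3417 [ 549.41948446 -189.95970084   74.25570926] [ 1.79977122e+02 -3.36665648e-02  1.86217581e+01]
[ 0.65 -0.4  -0.66] 6.3417
[ 0.65 -0.4  -0.66] 6.3417
[ 0.65 -0.4  -0.66] 6.3417
[ 0.65 -0.4  -0.66] 6.3417
```

View pics/press.png

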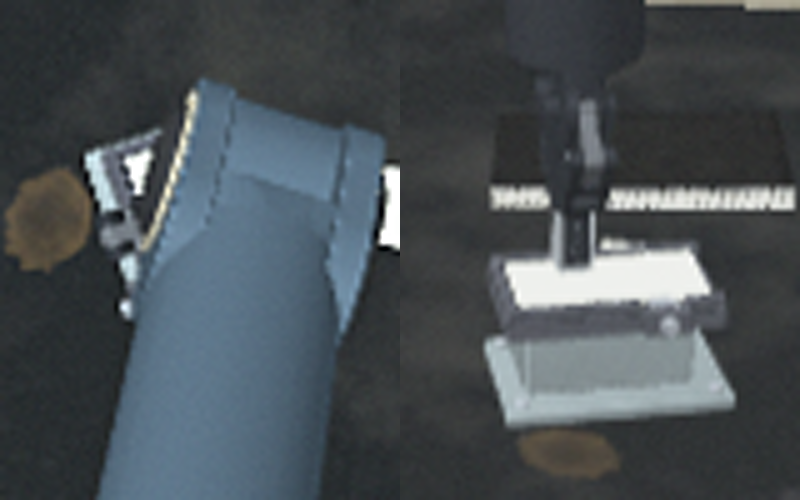

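```bash
cat > a3.py <<'E'
from workcell import arm
from h import *
import pickle
d,s=pickle.load(open("cal.pkl","rb"))
print("exp tip side px",proj(s,[[549.4,-190,74.3]]))
p0=arm.read_position();f0=np.array(arm.read_wrist_force())
x,y=549.06,-189.81
z=74.
for i in range(30):
    f=np.array(arm.read_wrist_force())-f0
    if f[2]>11.5: break
    z-= 2 if z>70 else (.6 if f[2]<3 else .3)
    arm.movel([x,y,z],velocity=20)
    print(round(z,2),np.round(arm.read_position(),2),np.round(np.array(arm.read_wrist_force())-f0,2),arm.read_time())
E
python3 a3.py
```

```text
exp tip side px [[284.43852721 167.77235276]]
72.0 [ 549.1  -189.81   72.15] [ 0.28  0.16 -0.66] 6.6917
70.0 [ 548.93 -189.77   69.84] [-0.19  0.11  0.26] 6.9417
69.4 [ 549.06 -189.83   69.38] [ 0.25  0.76 -0.61] 7.1917
68.8 [ 549.03 -189.78   68.74] [0.15 0.2  0.21] 7.4417
68.2 [ 549.02 -189.81   68.13] [ 0.51 -0.29 -0.3 ] 7.6917
67.6 [ 549.   -189.77   67.52] [ 0.93 -0.64 -0.29] 7.9417
67.0 [ 549.18 -189.82   67.05] [-0.18  0.17  0.53] 8.1917
66.4 [ 549.22 -189.87   66.89] [-0.59  1.16  4.91] 8.4417
66.1 [ 549.22 -189.83   66.75] [-0.66  1.88  7.13] 8.6917
65.8 [ 549.27 -189.83   66.68] [-2.34  0.27  8.25] 8.9417
65.5 [ 549.32 -189.78   66.6 ] [-2.44  0.94  8.48] 9.1917
65.2 [ 549.38 -189.81   66.55] [-3.07  2.1  12.05] 9.4417
```

```bash
cat > m4.py <<'E'
from h import *
import pickle
d,s=pickle.load(open("cal.pkl","rb"))
t=np.radians(18.63);e=np.array([np.cos(t),np.sin(t)]);f=np.array([-e[1],e[0]]);c=np.array([530.1,-196.2])
for n,hyp in(("t",-3),):
    im=cv2.cvtColor(d["pixels"],cv2.COLOR_RGB2BGR);x,y,w,h=280,183,62,68;K=9
    z=cv2.resize(im[y:y+h,x:x+w],None,fx=K,fy=K,interpolation=cv2.INTER_CUBIC)
    o=c-e*hyp
    for lo,hi,yl,yh,zz,col in((-66,66,-48,48,10,(0,255,0)),(-60,63,-30,30,62,(0,0,255)),(-55+hyp,55+hyp,-29,29,67,(255,0,255)),(58,63,-29,32,69,(255,255,0))):
        P=np.array([[hi,yh],[hi,yl],[lo,yl],[lo,yh]],float)
        p=proj(d,np.c_[o+P[:,:1]*e+P[:,1:]*f,np.full(4,zz)])
        cv2.polylines(z,[((p-[x,y]+.5)*K-.5).round().astype(int).reshape(-1,1,2)],True,col,1)
    cv2.imwrite("pics/dock_ov.png",z)
g=cv2.cvtColor(d["pixels"],cv2.COLOR_RGB2GRAY).astype(float)
hyp=-3;o=c-e*hyp
def chk(nm,a,b,zz):
    p=proj(d,np.array([np.r_[o+a[0]*e+a[1]*f,zz],np.r_[o+b[0]*e+b[1]*f,zz]]))
    L=edge(g,p[0],p[1],2.5,.1);W=(onz(d,L[2],zz)[:,:2]-o)
    print(nm,"x med",np.median(W@e).round(2),"sd",(W@e).std().round(2),"y med",np.median(W@f).round(2))
chk("foot +x",(66,40),(66,-40),10)
chk("foot -x",(-66,45),(-66,-20),10)
chk("wall out",(63,25),(63,-25),69)
chk("plate +x",(52,25),(52,-25),67)
chk("plate -x",(-58,25),(-58,-25),67)
chk("foot +y",(60,48),(0,48),10)
chk("plate -y",(-50,-29),(50,-29),67)
chk("plate +y",(-30,29),(50,29),67)
E
python3 m4.py
```

```text
foot +x x med 62.58 sd 0.61 y med 0.02
foot -x x med -63.54 sd 2.6 y med 12.5
wall out x med 61.87 sd 0.79 y med 0.0
plate +x x med 52.53 sd 0.29 y med 0.0
plate -x x med -58.4 sd 0.67 y med 0.0
foot +y x med 29.97 sd 14.2 y med 48.48
plate -y x med -0.09 sd 23.42 y med -29.84
plate +y x med 9.94 sd 18.8 y med 29.71
```

View pics/dock_ov.png

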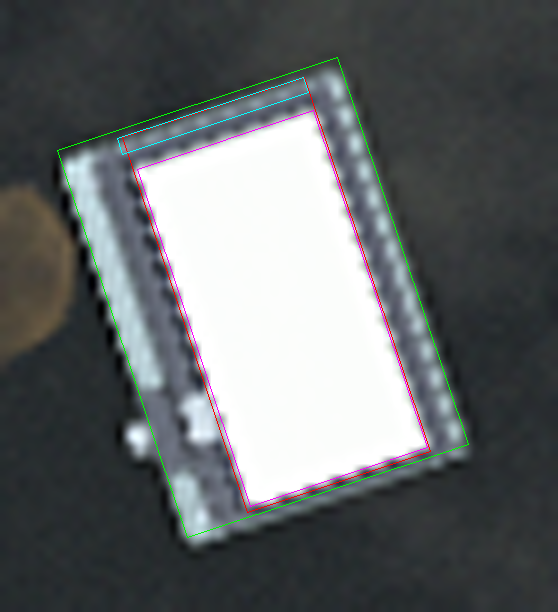

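```bash
cat > a4.py <<'E'
from workcell import arm
from h import *
t=np.radians(18.63);ex=np.array([np.cos(t),np.sin(t)])
f0=np.array([.65,-.4,-.66]); b=np.array([549.06,-189.81]); z=64.9
arm.movel([b[0],b[1],z],velocity=20)
print(np.round(np.array(arm.read_wrist_force())-f0,1))
sld=0
while sld<45:
    sld+=3
    p=b-ex*sld
    arm.movel([p[0],p[1],z],velocity=15)
    f=np.array(arm.read_wrist_force())-f0
    z+=np.clip((f[2]-14)/7*.6,-.35,.35)
    print(sld,round(z,2),np.round(f,1),"along",round(f[:2]@ex,1),np.round(arm.read_position(),1),arm.read_time())
    if f[2]>19 or f[2]<6: break
cap("side","s_sl")
E
python3 a4.py
python3 - <<'E'
import cv2,numpy as np
s=cv2.imread("pics/s_sl.png")
cv2.imwrite("pics/sl.png",cv2.resize(s[115:215,250:350],None,fx=6,fy=6,interpolation=cv2.INTER_CUBIC))
E
```

```text
[-4.9  2.1 12.5]
3 64.65 [ 0.2  2.1 11.1] along 0.9 [ 548.6 -190.5   66.7] 10.0417
6 64.31 [ 0.8  2.1 10.1] along 1.5 [ 546.4 -191.5   66.7] 10.3917
9 64.1 [ 0.4  2.5 11.6] along 1.1 [ 543.9 -192.3   66.6] 10.7417
12 63.95 [ 0.9  2.9 12.2] along 1.7 [ 541.3 -193.2   66.5] 11.0917
15 63.76 [ 0.3  3.8 11.8] along 1.5 [ 538.6 -194.1   66.5] 11.4417
18 63.69 [ 0.5  2.4 13.3] along 1.3 [ 536.  -195.1   66.5] 11.7917
21 63.74 [ 0.7  3.  14.5] along 1.6 [ 533.2 -196.    66.5] 12.1417
24 63.67 [ 0.9  3.3 13.2] along 1.9 [ 530.3 -197.    66.5] 12.4917
27 63.71 [ 1.3  2.8 14.5] along 2.1 [ 527.5 -197.9   66.5] 12.8417
30 63.71 [ 0.3  3.8 14. ] along 1.5 [ 524.6 -198.9   66.5] 13.1917
33 63.71 [ 1.1  3.6 14. ] along 2.2 [ 521.8 -199.9   66.5] 13.5417
36 63.75 [ 1.   3.  14.5] along 1.9 [ 519.  -200.9   66.4] 13.8917
39 63.83 [ 0.5  3.4 14.9] along 1.6 [ 516.1 -201.8   66.4] 14.2417
42 63.83 [ 1.   3.4 14. ] along 2.0 [ 513.2 -202.8   66.5] 14.5917
45 63.85 [ 0.8  2.9 14.2] along 1.7 [ 510.3 -203.8   66.4] 14.9417
```

View pics/sl.png

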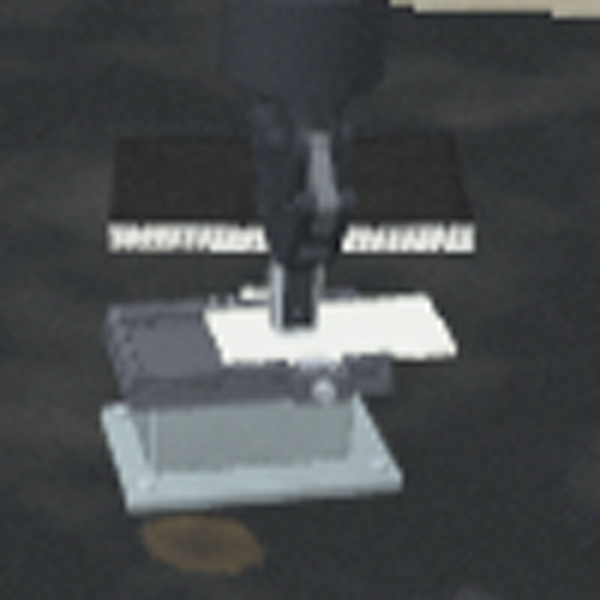

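```bash
cat > m5.py <<'E'
from h import *
import pickle
d,s=pickle.load(open("cal.pkl","rb"))
g=cv2.cvtColor(cv2.imread("pics/s_sl.png"),cv2.COLOR_BGR2GRAY).astype(float)
k=lambda x,y:[250+(x+.5)/6-.5,115+(y+.5)/6-.5]
pts={}
for nm,a,b in(("+x",(208,315),(222,358)),("-x",(428,297),(455,352)),):
    L=edge(g,k(*a),k(*b),2,.1); pts[nm]=onz(s,L[2],67)[:,:2]
g0=cv2.cvtColor(s["pixels"],cv2.COLOR_RGB2GRAY).astype(float)
k0=lambda x,y:[250+(x+.5)/7-.5,125+(y+.5)/7-.5]
t=np.radians(18.63);e=np.array([np.cos(t),np.sin(t)])
for nm,a,b in(("+x",(148,298),(165,360)),("-x",(410,280),(438,345))):
    L=edge(g0,k0(*a),k0(*b),2,.1); q=onz(s,L[2],67)[:,:2]
    print(nm,"before",np.median(q@e),"after",np.median(pts[nm]@e),"diff",np.median(pts[nm]@e)-np.median(q@e))
# bed +y rail front end
L=edge(g,k(392,358),k(390,392),2,.1); print("rail end at z65",np.median(onz(s,L[2],65)[:,:2]@e))
E
python3 m5.py
```

```text
+x before 497.353148493209 after 458.53401933712416 diff -38.81912915608484
-x before 386.4743030738116 after 348.17673093791836 diff -38.29757213589323
rail end at z65 385.05277234009617
```

```bash
cat > a5.py <<'E'
from workcell import arm
from h import *
t=np.radians(18.63);ex=np.array([np.cos(t),np.sin(t)])
f0=np.array([.65,-.4,-.66]); b=np.array([549.06,-189.81]); z=63.85
for sld in(48,51,54):
    p=b-ex*sld
    arm.movel([p[0],p[1],z],velocity=15)
    f=np.array(arm.read_wrist_force())-f0
    z+=np.clip((f[2]-14)/7*.6,-.35,.35)
    print(sld,round(z,2),np.round(f,1),np.round(arm.read_position(),1),arm.read_time())
# relax: back off sideways target lag while unloading, then lift
q=arm.read_position()
arm.movel([q[0],q[1],66.4],velocity=20)
print(np.round(np.array(arm.read_wrist_force())-f0,1))
arm.movel([q[0],q[1],110],velocity=100)
p=b-ex*110
arm.gripper_open()
print(arm.read_time(),arm.read_opening())
cap("side","s_sl2")
E
python3 a5.py
sed -i 's/s_sl.png/s_sl2.png/' m5.py
python3 - <<'E'
import cv2,numpy as np
s=cv2.imread("pics/s_sl2.png")
cv2.imwrite("pics/sl2.png",cv2.resize(s[115:215,250:350],None,fx=6,fy=6,interpolation=cv2.INTER_CUBIC))
E
```

```text
48 63.82 [ 2.   3.6 13.7] [ 507.5 -204.7   66.5] 15.3417
51 63.96 [ 1.   3.5 15.6] [ 504.6 -205.7   66.4] 15.6917
54 64.07 [ 0.8  2.4 15.2] [ 501.6 -206.7   66.4] 16.0417
[0.5 1.5 6.2]
17.7833 85.55885425770737
```

View pics/sl2.png

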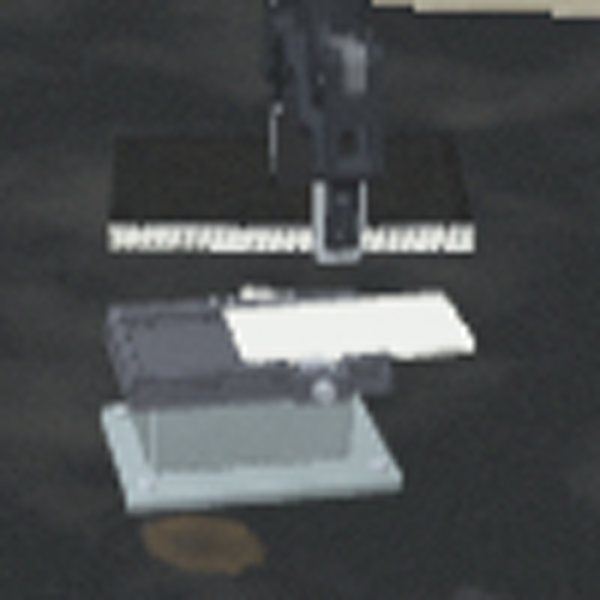

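```bash
sed -i 's/(208,315),(222,358)/(227,315),(240,358)/; s/(428,297),(455,352)/(445,295),(472,350)/' m5.py; python3 m5.py
```

```text
+x before 497.353148493209 after 449.45195131012827 diff -47.90119718308074
-x before 386.4743030738116 after 338.64224085028 diff -47.83206222353158
rail end at z65 384.71390344013275
```

```bash
cat > a6.py <<'E'
from workcell import arm
from h import *
t=np.radians(18.63);e=np.array([np.cos(t),np.sin(t)]);f=np.array([-e[1],e[0]])
c=np.array([484.7,-211.5]); g=c-33*e; o=[180,0,18.63]
q=arm.ik([g[0],g[1],130],o); print(np.round(q,1)); 
arm.movel([g[0],g[1],110],o,velocity=150)
cap("side","s_g0")
arm.movel([g[0],g[1],42],velocity=80)
arm.pause(.2)
f0=np.array(arm.read_wrist_force()); print(arm.read_time(),arm.read_position(),f0)
cap("side","s_g1")
E
python3 a6.py
python3 - <<'E'
import cv2,numpy as np
s=cv2.imread("pics/s_g1.png")
cv2.imwrite("pics/g1.png",cv2.resize(s[105:215,260:370],None,fx=6,fy=6,interpolation=cv2.INTER_CUBIC))
E
```

```text
[ 17.2  18.    4.9 116.9  -2.1  45.2 -48. ]
19.5667 [ 453.76411582 -222.19762113   42.49077975] [-0.66196716  0.58879254 -0.79768326]
```

View pics/g1.png

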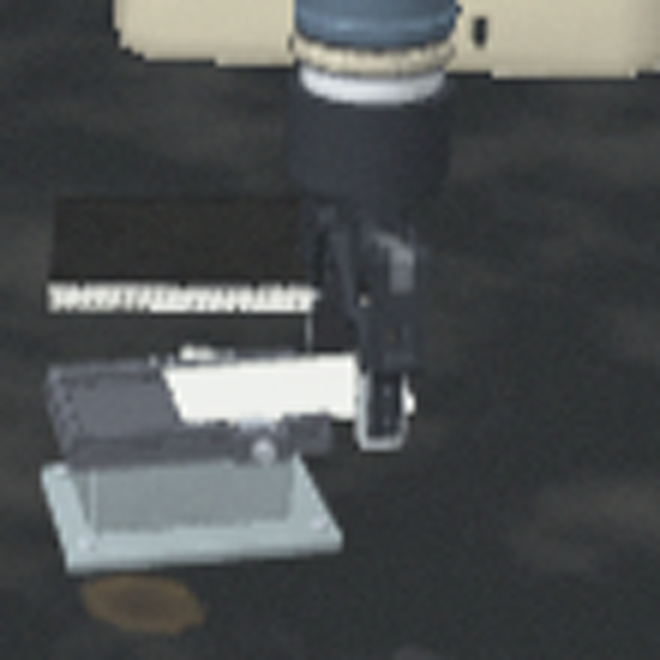

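```bash
cat > a7.py <<'E'
from workcell import arm
from h import *
t=np.radians(18.63);e=np.array([np.cos(t),np.sin(t)]);f=np.array([-e[1],e[0]])
c=np.array([484.7,-211.5]); g=c-33*e
f0=np.array(arm.read_wrist_force())
off=-8.; p=g+off*f; arm.movel([p[0],p[1],42],velocity=40)
f0=np.array(arm.read_wrist_force());print(f0)
hit=0
for i in range(24):
    off-=.5; p=g+off*f; arm.movel([p[0],p[1],42],velocity=10)
    F=(np.array(arm.read_wrist_force())-f0)[:2]@f; y=(np.array(arm.read_position())[:2]-g)@f
    print(round(off,1),round(y,2),round(F,2),arm.read_time())
    if F>3: break
print(arm.read_opening())
E
python3 a7.py
```

```text
[-0.16378464 -0.10388284 -0.03239672]
-8.5 -8.39 -0.04 20.2167
-9.0 -8.98 -0.04 20.4667
-9.5 -9.55 -1.24 20.7167
-10.0 -10.05 0.44 20.9667
-10.5 -10.53 -0.32 21.2167
-11.0 -11.08 0.69 21.4667
-11.5 -11.55 0.31 21.7167
-12.0 -12.03 -0.14 21.9667
-12.5 -12.53 0.09 22.2167
-13.0 -13.05 0.38 22.4667
-13.5 -13.5 -0.28 22.7167
-14.0 -13.87 0.05 22.9667
-14.5 -13.9 1.55 23.2167
-15.0 -14.02 4.61 23.4667
85.49816639169822
```

```bash
cat > a8.py <<'E'
from workcell import arm
from h import *
t=np.radians(18.63);e=np.array([np.cos(t),np.sin(t)]);f=np.array([-e[1],e[0]])
c=np.array([484.7,-211.5]); g=c-33*e+.2*f
arm.movel([g[0],g[1],40.5],velocity=50)
arm.pause(.1);f0=np.array(arm.read_wrist_force())
arm.grasp()
F=np.array(arm.read_wrist_force())-f0
print(arm.read_time(),arm.read_opening(),"F xyz",F.round(2),"along f",round(F[:2]@f,2),"torque",np.round(arm.read_torque(),3),np.round(arm.read_position(),2))
cap("side","s_g2")
E
python3 a8.py
python3 - <<'E'
import cv2,numpy as np
s=cv2.imread("pics/s_g2.png")
cv2.imwrite("pics/g2.png",cv2.resize(s[105:215,260:370],None,fx=6,fy=6,interpolation=cv2.INTER_CUBIC))
E
```

```text
24.4083 56.474664092222056 F xyz [-2.15 -0.2   2.24] along f 0.5 torque [-0.033  0.105  0.055] [ 453.52 -222.15   40.72]
```

View pics/g2.png

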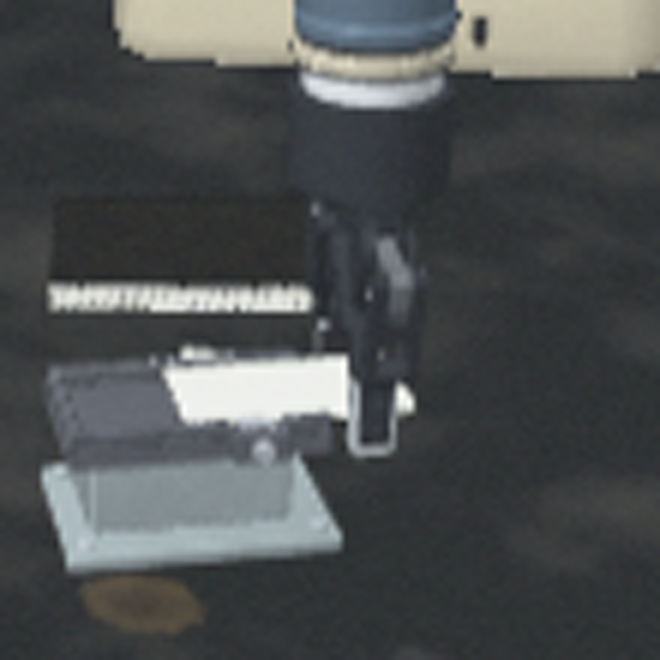

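```bash
cat > a9.py <<'E'
from workcell import arm
from h import *
p=np.array([453.35,-222.1])
arm.movel([p[0],p[1],52],velocity=25)
print(arm.read_time(),arm.read_opening(),np.round(arm.read_wrist_force(),2),np.round(arm.read_position(),2))
arm.movel([p[0],p[1],160],velocity=100)
arm.movel([p[0],p[1],160.5],velocity=20)
print(arm.read_time(),arm.read_opening(),np.round(arm.read_wrist_force(),2),np.round(arm.read_torque(),3))
cap("side","s_g3");cap("top","t_g3")
E
python3 a9.py
python3 - <<'E'
import cv2,numpy as np
s=cv2.imread("pics/s_g3.png");t=cv2.imread("pics/t_g3.png")
k=lambda s:cv2.resize(s,None,fx=4,fy=4,interpolation=cv2.INTER_CUBIC)
cv2.imwrite("pics/g3.png",np.hstack([k(s[65:200,260:355]),k(t[160:295,270:370])]))
E
```

```text
25.0667 56.254847476161125 [ 0.74  0.22 -0.61] [ 453.25 -221.79   52.01]
26.55 56.47867445535966 [ 0.34 -0.32 -0.91] [-0.032  0.041 -0.005]
```

View pics/g3.png

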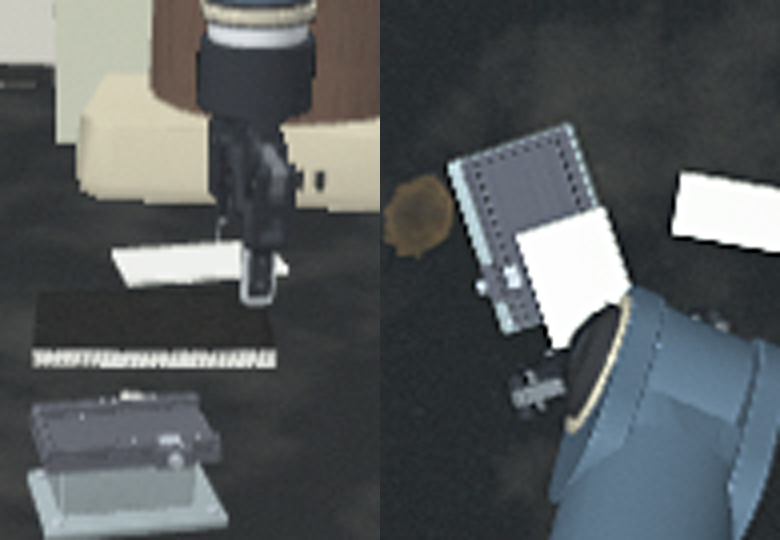

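```bash
cat > b1.py <<'E'
from workcell import arm
from h import *
t=np.radians(21.6);e=np.array([np.cos(t),np.sin(t)])
g=np.array([590.,226.6])-33*e
arm.movel([g[0],g[1],150],[180,0,21.6],velocity=180)
print(arm.read_time(),np.round(arm.read_position(),1),arm.read_opening())
arm.movel([g[0],g[1],62],velocity=80)
arm.pause(.2)
print(arm.read_time(),np.round(arm.read_position(),2),np.round(arm.read_ee_rot(),2),np.round(arm.read_wrist_force(),2))
cap("side","s_b1");cap("top","t_b1")
E
python3 b1.py
python3 - <<'E'
import cv2,numpy as np
s=cv2.imread("pics/s_b1.png");t=cv2.imread("pics/t_b1.png")
k=lambda s:cv2.resize(s,None,fx=8,fy=8,interpolation=cv2.INTER_CUBIC)
cv2.imwrite("pics/b1s.png",k(s[230:305,190:290]))
cv2.imwrite("pics/b1t.png",k(t[155:230,125:215]))
E
```

```text
29.3 [559.4 213.7 150. ] 56.707383878190534
30.75 [559.63 214.56  62.51] [-1.80e+02 -6.00e-02  2.16e+01] [ 0.19 -0.34 -0.96]
```

View pics/b1s.png

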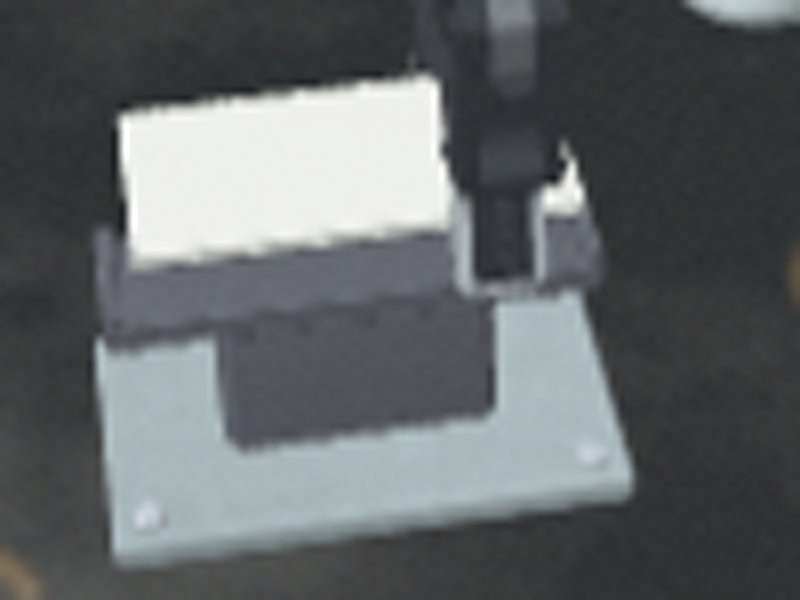

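View pics/b1t.png

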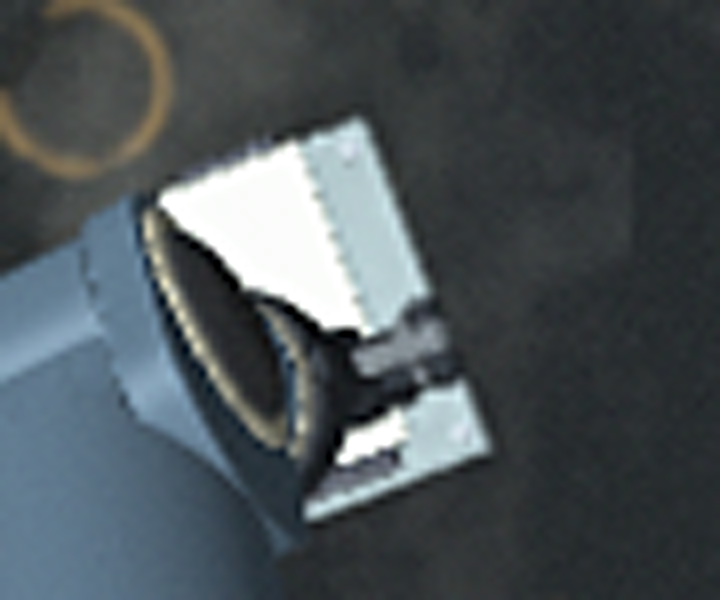

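```bash
cat > m6.py <<'E'
from h import *
import pickle,sys
d,s=pickle.load(open("cal.pkl","rb"))
t=np.radians(21.6);e=np.array([np.cos(t),np.sin(t)]);f=np.array([-e[1],e[0]])
def gray(fn): return cv2.cvtColor(cv2.imread(fn),cv2.COLOR_BGR2GRAY).astype(float)
def rep(n,dd,g,a,b,org,K,z,half=1.5):
    k=lambda q:[org[0]+(q[0]+.5)/K-.5,org[1]+(q[1]+.5)/K-.5]
    L=edge(g,k(a),k(b),half,.08); W=onz(dd,L[2],z)[:,:2].astype(np.float32)
    vx,vy,x,y=cv2.fitLine(W,cv2.DIST_HUBER,0,.01,.01).ravel()
    ang=(np.degrees(np.arctan2(vy,vx))+45)%90-45
    print(n,"ang",round(ang,2),"e",np.median(W@e).round(2),"f",np.median(W@f).round(2),"e-range",(W@e).min().round(1),(W@e).max().round(1))
if __name__=="__main__":
    zt=88.8
    gs=gray("pics/s_b1.png");gt=gray("pics/t_b1.png");g0=gray("pics/side0.png")
    rep("side plate +x",s,gs,(120,118),(132,262),(190,230),8,zt)
    rep("side plate -x",s,gs,(568,150),(582,205),(190,230),8,zt)
    rep("side plate +y(bottom edge)",s,gs,(140,264),(440,232),(190,230),8,zt-5)
    rep("side plate -y(top)",s,gs,(125,112),(430,78),(190,230),8,zt)
    # seat in original side (crop K=10 origin 195,245)
    rep("side seat +x out",s,g0,(70,145),(75,245),(195,245),10,60)
    rep("side seat -x out",s,g0,(672,80),(705,185),(195,245),10,60)
    rep("side seat +y top edge",s,g0,(110,258),(670,198),(195,245),10,58)
    rep("top plate +x",d,gt,(170,190),(295,145),(125,155),8,zt)
    rep("top plate -y",d,gt,(305,155),(362,330),(125,155),8,zt)
    rep("top plate -x",d,gt,(345,460),(400,435),(125,155),8,zt)
E
python3 m6.py
```

```text
side plate +x ang 21.56 e 688.32 f -1.06 e-range 687.7 688.9
side plate -x ang 25.15 e 579.02 f 16.41 e-range 578.0 579.9
side plate +y(bottom edge) ang 21.46 e 650.39 f 22.52 e-range 619.8 680.7
side plate -y(top) ang 21.69 e 647.27 f -34.11 e-range 614.3 679.9
side seat +x out ang 18.8 e 697.48 f -5.99 e-range 696.9 698.0
side seat -x out ang 20.92 e 571.8 f -0.98 e-range 571.1 573.1
side seat +y top edge ang 20.95 e 635.76 f 14.78 e-range 589.2 682.1
top plate +x ang 22.56 e 687.02 f -12.17 e-range 686.1 687.7
top plate -y ang 21.39 e 649.03 f -35.48 e-range 622.1 676.0
top plate -x ang 20.47 e 576.47 f -23.12 e-range 575.2 577.5
```

```bash
cat > b2.py <<'E'
from workcell import arm
from h import *
t=np.radians(21.6);e=np.array([np.cos(t),np.sin(t)])
g=np.array([590.,226.6])-33*e+.6*e
arm.movel([g[0],g[1],41],velocity=40); arm.pause(.15)
f0=np.mean([arm.read_wrist_force()],0); z=41.; print(f0)
while z>34.5:
    z-=.4 if z>38.2 else .25
    arm.movel([g[0],g[1],z],velocity=8)
    F=np.array(arm.read_wrist_force())-f0
    print(round(z,2),np.round(arm.read_position(),2)[2],F.round(2),np.round(arm.read_torque(),3),arm.read_time())
    if F[2]>2.2: break
cap("side","s_b2");cap("top","t_b2")
E
python3 b2.py
python3 - <<'E'
import cv2,numpy as np
s=cv2.imread("pics/s_b2.png");t=cv2.imread("pics/t_b2.png")
k=lambda s:cv2.resize(s,None,fx=8,fy=8,interpolation=cv2.INTER_CUBIC)
cv2.imwrite("pics/b2s.png",k(s[230:305,190:290]))
E
```

```text
[ 0.48325884 -0.89401699  0.00737202]
40.6 40.7 [-1.34  0.28 -1.12] [-0.023  0.028 -0.002] 31.925
40.2 40.16 [-0.53  0.46 -0.27] [-0.041  0.005 -0.013] 32.175
39.8 39.74 [-0.13  0.42 -1.09] [-0.032  0.059  0.024] 32.425
39.4 39.37 [-0.03  0.48 -1.2 ] [ 0.006 -0.012 -0.038] 32.675
39.0 38.96 [ 0.05  1.21 -1.4 ] [-0.024  0.032  0.03 ] 32.925
38.6 38.56 [ 0.    1.01 -0.1 ] [ 0.002  0.012 -0.032] 33.175
38.2 38.13 [-0.27  1.06 -0.66] [-0.    -0.01  -0.024] 33.425
37.8 37.75 [-0.02  1.78 -1.28] [-0.022 -0.004 -0.081] 33.675
37.55 37.54 [ 0.05  0.63 -1.6 ] [-0.027  0.045 -0.035] 33.925
37.3 37.31 [-0.33  0.32 -1.01] [ 0.021 -0.04   0.015] 34.175
37.05 37.14 [-0.9   0.95 -0.56] [-0.03   0.024 -0.005] 34.425
36.8 37.08 [-0.13 -0.06  2.91] [-0.057  0.138 -0.01 ] 34.675
```

View pics/b2s.png

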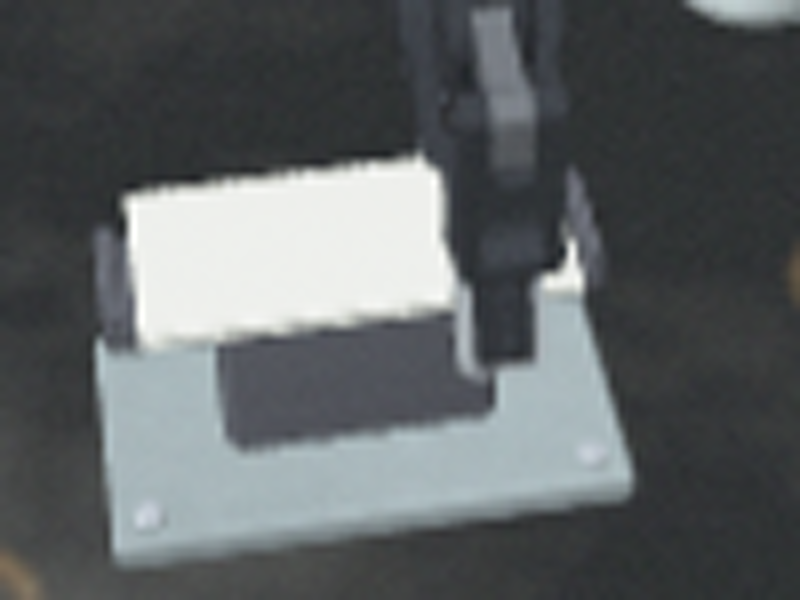

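```bash
python3 - <<'E'
from m6 import *
gs=gray("pics/s_b2.png");gt=gray("pics/t_b2.png")
rep("side plate +x",s,gs,(125,200),(140,340),(190,230),8,63)
rep("side plate -x",s,gs,(572,240),(582,290),(190,230),8,63)
rep("side +x lip out",s,gs,(98,235),(106,340),(190,230),8,60)
rep("side plate -y",s,gs,(130,192),(420,156),(190,230),8,63)
rep("side plate +y",s,gs,(145,345),(445,310),(190,230),8,60)
k=cv2.resize(cv2.imread("pics/t_b2.png")[155:230,125:215],None,fx=8,fy=8,interpolation=cv2.INTER_CUBIC);cv2.imwrite("pics/b2t.png",k)
E
```

```text
side plate +x ang 21.1 e 688.65 f -2.64 e-range 688.1 689.3
side plate -x ang 25.85 e 579.67 f 17.93 e-range 578.7 580.5
side +x lip out ang 20.71 e 697.48 f -1.21 e-range 696.5 698.2
side plate -y ang 21.78 e 649.42 f -34.86 e-range 617.6 680.9
side plate +y ang 19.97 e 650.77 f 24.45 e-range 619.8 681.4
```

View pics/b2t.png

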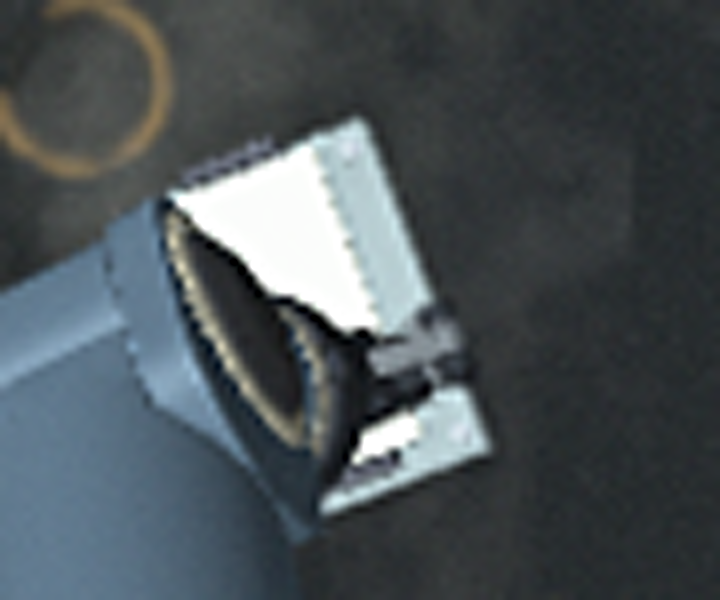

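```bash
cat > b3.py <<'E'
from workcell import arm
from h import *
t=np.radians(21.6);e=np.array([np.cos(t),np.sin(t)])
g=np.array([590.,226.6])-32.4*e
arm.movel([g[0],g[1],36.95],velocity=8)
arm.gripper_open(); print(arm.read_time(),arm.read_opening(),np.round(arm.read_wrist_force(),2))
arm.movel([g[0],g[1],60],velocity=40)
arm.movel([g[0],g[1],200],velocity=150)
arm.movel([480,20,300],velocity=220)
print(arm.read_time())
cap("side","s_b3");cap("top","t_b3")
E
python3 b3.py
python3 - <<'E'
import cv2,numpy as np
s=cv2.imread("pics/s_b3.png");t=cv2.imread("pics/t_b3.png")
k=lambda s:cv2.resize(s,None,fx=8,fy=8,interpolation=cv2.INTER_CUBIC)
cv2.imwrite("pics/b3s.png",k(s[230:305,190:290]))
cv2.imwrite("pics/b3t.png",k(t[155:230,125:215]))
E
```

```text
35.4333 85.43607961959735 [ 0.2   0.56 -0.21]
38.45
```

View pics/b3s.png

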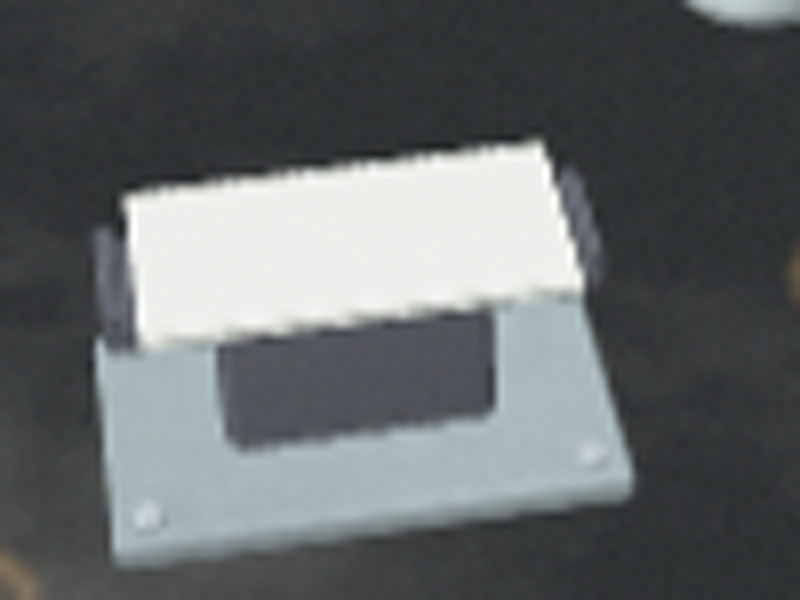

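View pics/b3t.png

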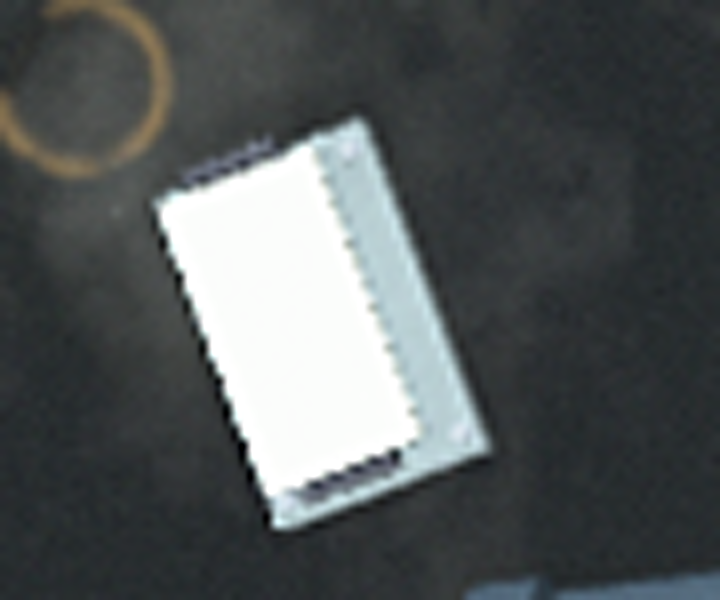

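View pics/t_b3.png

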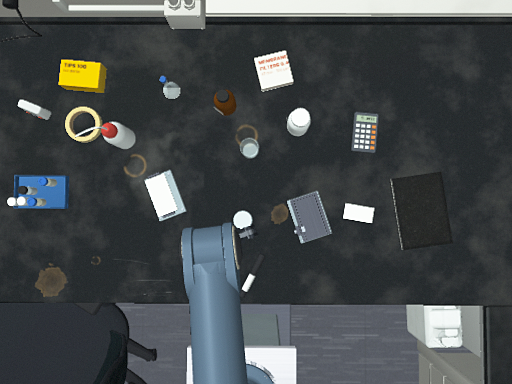

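```bash
python3 - <<'E'
from m6 import *
gt=gray("pics/t_b3.png");gs=gray("pics/s_b3.png")
k=lambda q:[125+(q[0]+.5)/8-.5,155+(q[1]+.5)/8-.5]
c=quad(gt,[k((160,203)),k((312,147)),k((415,438)),k((268,495))],1.5)
r=rect(onz(d,c,63));print(r)
q=r[0]-np.array([590.04,226.57]);print("offset along,across",q@e,q@f)
k=lambda q:[190+(q[0]+.5)/8-.5,230+(q[1]+.5)/8-.5]
c=quad(gs,[k((140,345)),k((127,195)),k((543,145)),k((582,288))],1.5)
r=rect(onz(s,c,63));print(r, "e mid",r[0]@e,"(seat 634.6)")
for n in("top","side"):
    a=cv2.imread(f"pics/{n}0.png").astype(int);b=cv2.imread(f"pics/{n[0]}_b3.png").astype(int)
    for nm,P in(("beaker",(640,None)),):pass
    box={"top":[("beaker",238,135,262,160),("petri",232,208,250,222)],"side":[("beaker",195,185,220,222),("petri",272,215,297,233)]}[n]
    for nm,x0,y0,x1,y1 in box: print(n,nm,np.abs(a-b)[y0:y1,x0:x1].max(2).mean().round(1))
E
```

```text
(array([590.16396469, 227.18125733]), np.float64(21.77012866806705), np.float64(21.463230936954258), np.float64(111.20366845548561), np.float64(58.88900943071919))
offset along,across 0.3402782902298203 0.5226982468353484
(array([590.72884744, 230.07067923]), np.float64(22.012041100710785), np.float64(21.393232522871543), np.float64(109.69779059436374), np.float64(62.97850054055011)) e mid 633.9404577617754 (seat 634.6)
top beaker 3.1
top petri 2.5
side beaker 2.1
side petri 2.0
```

The plate lies within about 0.5 mm and 0.2° of the seat in the top view. The beaker and petri dish have not moved, and the gripper is well clear of everything. I'm handing the job in.

```bash
python3 -c "
from workcell import arm
print(arm.read_time(),arm.close_job())"
```

```text
the job is handed in; nothing more can be done
38.55 None
```

I slid the plate out of its dock, gripped it by the overhang and laid it on the measuring stand. I handed the job in at 38.6 s of the 72 s allowed.

- **Slide:** I pressed on the plate with closed fingertips at about 10–16 N. It moved 48 mm, which left an overhang of about 44–46 mm, and it stayed lying there.
- **Grip:** A light touch of about 4.6 N on the plate's side centred the jaws. I then gripped the overhang by its sides and lifted it straight up.
- **Placing:** First contact with the seat was about 3 N. I eased that off slightly, released the plate and backed the arm well away.

**Last checks:**
- **Top view:** The plate is 0.3 mm off centre along the seat, 0.5 mm off across it, and within 0.2° of square. A clear gap shows at both lips.
- **Side view:** The plate is 0.7 mm off centre along the seat, in the opposite direction, which is within the calibration error. The side camera reads about 3–4 mm further toward +y than the top camera. The touch on the plate agreed with the top camera, so I relied on that one.
- **Surroundings:** The beaker and petri dish look the same in both views before and after.

No check failed.

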